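# Snap home the proud valve cap with the seating tool

## Robot

A 6-joint arm with a two-finger parallel gripper is mounted at the origin on the work surface. World frame = base frame: x ahead of the robot, y to its left, z up, the work surface at z = 0. Lengths are in m, angles in degrees, forces in N, time in s.
With the tool pointing down it reaches from about 0.4 to 0.825 m from the base axis. Payload 7 kg.
Tool frame: the origin (TCP) lies between the finger pads; the fingertips stand 22 mm ahead of it and the grasp point (between the pads) lies 3 mm ahead of it; z points along the fingers, y is the line along which they close (so a half turn about z gives the same grasp; the last joint's range is limited). The gripper opens to 88 mm and grips with 3 to 60 N. Pads are 19 mm wide; open, the fingers measure 130 mm over their backs; the gripper's body (78 mm by 193 mm) begins 47 mm behind the grasp point.
Start: joints at [-57.29, 20.546, 0.682, 0, -70.136, -16.507], TCP at [0.188, -0.648, 0.249] pointing down, gripper open.
Joint ranges: [-176.03, 176.03], [-82.01, 121.73], [-58.28, 71.71], [-173.87, 95.51], [-174.79, -0.11], [-173.66, 173.66]. Speed limits (degrees/s): [136.94, 136.94, 172.46, 180, 180, 180].

## Interface

Orientations are given as [roll, pitch, yaw] about the fixed x, y, z axes, in that order (R = Rz(yaw) Ry(pitch) Rx(roll)).
In Python, from plant import ctrl gives the robot as it stands.
- The arm moves only by the tool apply_moves, never from a script. Its argument "targets" is a list of rows, each an object with "travel": the shift along the tool's x, y, z in mm, a list of three; "roll": the turn about the tool's z in degrees; "jaw": the finger opening in mm, from 0 to 87.6. In form: [{"travel": [tx, ty, tz], "roll": roll, "jaw": jaw}, ...]. A call has 1 to 10 rows; each row shifts and turns the commanded pose from where the row before left it, along the tool's axes as they then stand; what a row does not reach is not made up. A row lasts 1/10 s, in which the tool goes at most 50 mm and 8.59 degrees, less where a joint would pass 70% of its speed; a pose out of reach is approached as far as the arm can. A call with a gripper value outside its range is refused whole. The fingers move at their own pace and stop on an object; the grip force is fixed at half the most. Time passes only in rows, so rows that do not move let the fingers close. It gives the time, the measured TCP pose, the force, the opening and the grip force at its end, in the units of the state.
- ctrl.get_obs(): the state, without advancing time (a new reading comes with each control period).
- ctrl.snapshot(name): name is "scene" or "top" or "wrist"; returns the picture (480x640x3 uint8, red, green, blue); there is no depth.
- ctrl.calibration(name): a dict with "K" (3x3 intrinsics, pixels), "dist_coeffs" ([k1, k2, p1, p2, k3] as OpenCV has them; the pictures are not rectified), "extrinsics" (4x4, takes a point from camera to world coordinates); the wrist camera has in their place "hand_eye" (4x4, takes a point from camera to tool coordinates, whose origin is the TCP and whose axes are the flange's). Camera axes: x right, y down, z forward; pixel columns grow to the right and rows downward; lengths in m; the calibration is good to about 2 mm. A picture is of the moment at which its call begins: read the wrist's pose just before it. calibration takes no time and is no camera call.
- ctrl.close_job(): hands the job in; it is judged then, once.
The state is a dict: "clock": time; "joint_pos": joint angles; "qvel": joint speeds; "tau": joint torques, N m; "tool_pos": TCP position; "orientation": TCP orientation; "force": force on the tool from outside, world axes, zero at the start; "moment": the same for the moment, N m; "opening": finger opening in m; "gripper_force": force on a finger pad.
Only numpy, scipy, OpenCV 4.12 (cv2) and the standard library are available. Lean on these libraries where they do the work, as an engineer would, in place of code of your own. Each camera call takes 0.05 s, during which the arm holds its last target. There are 200 camera calls.

## Task

One of the three brass valve bodies has its plastic cap still standing proud: snap that cap fully home with the seating tool. Take the tool by its shaft from the sloping rest, stand it upright on the wooden pad and let go; then take it again by its wooden knob and, without touching the cap with the gripper, set its foot squarely on the cap and push straight down, steadily and without hammering, until the cap clicks home level all round. Finally stand the tool upright on the pad again and let go, leaving the other things on the bench where they are.

Things in the scene. Friction and masses are not known exactly. Their poses are not given: they have to be found in the camera images.
- seater_mid (a point): Seating tool, loose, 146 mm long, 0.3 to 0.6 kg, round about its axis: flat steel foot (diameter 58, 14 thick), steel shaft (diameter 20, from 14 to 102 mm above the underside), dark wooden knob (diameter 34, from 102 to 146 mm). This point: on the axis, 73 mm from the foot's underside; z runs from foot to knob. It starts in the rest, axis 35 degrees above level, knob end up.
- seater_foot (a point): Centre of the flat underside of the seating tool's foot; z axis from foot to knob. The tool stands stably on its foot.
- seater_knob (a point): Centre of the tool's wooden knob, on the axis, 124 mm from the underside of the foot.
- rest: Grey sloping rest, fixed, base 180 x 90 x 10 mm, origin under its centre; x points level from the tool's foot end to its knob end. The shaft lies in two open-topped V saddles 28 mm wide, 17 to 25 and 92 to 100 mm from the foot's underside; between them it is free all round (55 mm from the underside its axis is 77 mm above the bench). A stop plate bears on the foot. Nothing covers the tool.
- pad_top (a point): Centre of the top face of the plain wooden pad, 140 x 140 mm and 12 mm thick, fixed to the bench; the top face is 12 mm above the bench.
- cap_top (a point): Top centre of the proud grey cap: disc of diameter 66, 10 mm thick, lobed edge, its plug in the valve's bore; z up. It waits loosely on four sprung balls, top 22 mm above the rim (97 above the bench). Pushed 12 mm down it snaps home: disc on the rim, top 10 mm above it. The push rises to 10 to 18 N, drops at the click, then the disc meets the rigid rim. Over 60 N is hammering.
- valve: Brass valve body with the proud cap, fixed to the bench, round, rim diameter 60 mm, rim 75 mm above the bench, on a dark round flange of 84 mm diameter, with a copper stub to either side. Origin at the centre of the underside of the flange.
- valve_rim (a point): Centre of the bore at the rim of that valve body, 75 mm above the bench.
- valve_b: A like valve body whose cap is already home (top 85 mm above the bench, all fixed). Origin at the centre of its underside.
- valve_c: Another valve body whose cap is already home, the same as valve_b.
- elbow: Bystander: copper elbow with a pipe end, about 85 x 50 mm, lying; origin on the bench below it.
- wrench: Bystander: steel wrench 200 mm long, lying.
- tape: Bystander: black tape measure 70 x 35 x 66 mm.
- level: Bystander: aluminium spirit level 300 x 50 x 22 mm.
- ballvalve: Bystander: brass ball valve with a flat steel lever, about 110 mm long, 46 mm high.
- tee: Bystander: copper tee, 124 x 67 mm, lying.
- brush: Bystander: brush 170 mm long, lying.
Mind the look-alikes: they are no part of the job. What is shaped like the part that bears seater_mid but orange is not meant. Leave any blue look-alike of the valve alone.

How it is judged:
By the outcome, as a careful person would: the job done as asked, in the order asked, and still so for the second after the job is handed in, with the robot touching nothing.
It also fails if it takes over 64 s, if anything falls off the work surface, if the arm or the gripper's body presses on something with over 40 N, if the wrist force passes 120 N, or if a joint passes its speed limit or range.

## Working session

There is one attempt and no reset: what is moved stays moved. The work goes in short steps, Python scripts to look and compute and a tool call to move; the robot and the scene stay as the last step left them, time stands still between calls to the robot, and variables do not carry over. Pictures are saved under pics/ and viewed, at most 10 in all, crops included, and the job is handed in when it is done.

Besides the shell and the picture viewer there is one more tool, called by a JSON object that holds its "name" and its "arguments". apply_moves: Moves the arm, as the interface text tells. Its arguments: {"type":"object","properties":{"targets":{"type":"array","items":{"type":"object","properties":{"travel":{"type":"array","items":{"type":"number"}},"roll":{"type":"number"},"jaw":{"type":"number"}}}}},"required":["targets"]}

```bash
mkdir -p pics; ls; python3 - <<'E'
from plant import ctrl
import cv2,numpy as np
for n in("scene","top"):
    im=ctrl.snapshot(n); cv2.imwrite(f"pics/{n}0.png",im[:,:,::-1])
    c=ctrl.calibration(n); print(n,np.round(c["K"],1).tolist(),np.round(c["dist_coeffs"],4),np.round(c["extrinsics"],3).tolist())
c=ctrl.calibration("wrist");print(np.round(c["K"],1).tolist(),np.round(c["hand_eye"],3).tolist())
o=ctrl.get_obs();print(o)
E
```

```text
pics
scene [[560.0, 0.0, 315.3], [0.0, 560.0, 237.2], [0.0, 0.0, 1.0]] [-0.0121  0.      0.      0.      0.    ] [[-0.863, 0.274, -0.424, 1.077], [0.505, 0.462, -0.729, 0.942], [-0.004, -0.844, -0.537, 0.808], [0.0, 0.0, 0.0, 1.0]]
top [[621.5, 0.0, 323.1], [0.0, 621.5, 230.5], [0.0, 0.0, 1.0]] [-0.2156  0.      0.      0.      0.    ] [[0.018, -0.996, 0.088, 0.406], [-1.0, -0.017, 0.015, -0.052], [-0.013, -0.088, -0.996, 1.279], [0.0, 0.0, 0.0, 1.0]]
[[336.0, 0.0, 320.4], [0.0, 336.0, 236.8], [0.0, 0.0, 1.0]] [[-0.001, -0.968, -0.25, 0.067], [1.0, -0.001, 0.0, 0.001], [-0.0, -0.25, 0.968, -0.136], [0.0, 0.0, 0.0, 1.0]]
{'clock': 0.1, 'joint_pos': array([-5.72919429e+01,  2.05871291e+01,  6.39886297e-01, -1.88228630e-02,
       -7.01350760e+01, -1.65063194e+01]), 'qvel': array([ 0.03180417, -0.08160655,  0.09259023,  0.07753988,  0.04058893,
       -0.01623707]), 'tau': array([-1.09049433e-03, -5.84160948e+01,  2.93750453e+01,  7.01544866e+00,
        1.02289821e-02, -1.69371827e-05]), 'tool_pos': array([ 0.18820704, -0.64781777,  0.24772177]), 'orientation': array([ 1.79916046e+02, -6.42433439e-03, -1.63804666e+02]), 'force': array([0.07990468, 0.13041634, 0.49256659]), 'moment': array([0.04390837, 0.02570878, 0.01354335]), 'gripper_force': 0.0, 'opening': 0.08755424629064759}
```

View pics/top0.png

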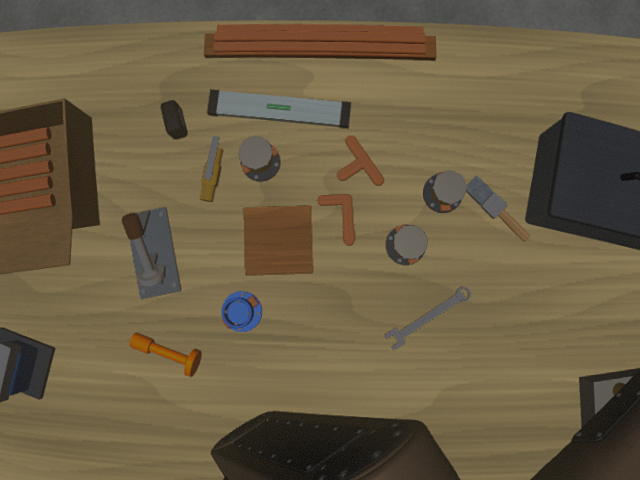

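View pics/scene0.png

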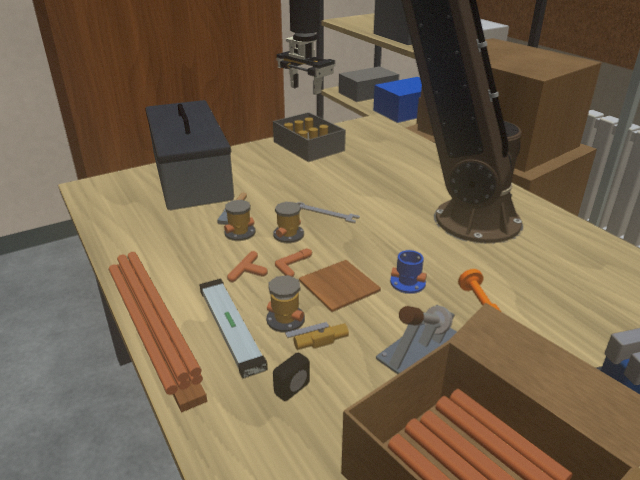

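Candidates in the top image: for the tool, the grey steel one with a dark knob in the rest at (145,250), versus the orange look-alike at (165,353), so I take the grey one. For the proud cap, the valves at (256,152), (449,186) and (410,240). The blue one at (241,311) is excluded. In the scene view the valve at (284,290) looks proud, and it corresponds to top (256,152). I'll check these in one crop.

```bash
cat > h.py <<'E'
import numpy as np,cv2
from plant import ctrl
from scipy.spatial.transform import Rotation as R
def pose():
    o=ctrl.get_obs();T=np.eye(4);T[:3,:3]=R.from_euler('xyz',o['orientation'],degrees=True).as_matrix();T[:3,3]=o['tool_pos'];return T
def cam(n,T=None):
    c=ctrl.calibration(n);E=np.array(c['extrinsics']) if n!='wrist' else T@np.array(c['hand_eye'])
    return np.array(c['K']),np.array(c['dist_coeffs']),E
def ray(n,uv,T=None):
    K,d,E=cam(n,T);p=cv2.undistortPoints(np.array(uv,float).reshape(-1,1,2),K,d).reshape(-1,2)
    v=np.c_[p,np.ones(len(p))]@E[:3,:3].T;return E[:3,3],v
def plane(n,uv,z,T=None):
    c,v=ray(n,uv,T);return c+v*((z-c[2])/v[:,2])[:,None]
def proj(n,P,T=None):
    K,d,E=cam(n,T);X=np.linalg.inv(E);return cv2.projectPoints(np.array(P,float).reshape(-1,3),cv2.Rodrigues(X[:3,:3])[0],X[:3,3],K,d)[0].reshape(-1,2)
def tri(rays):
    A=0;b=0
    for c,v in rays:
        v=v[0]/np.linalg.norm(v[0]);M=np.eye(3)-np.outer(v,v);A=A+M;b=b+M@c
    return np.linalg.solve(A,b)
E
python3 - <<'E'
import cv2,numpy as np
s=cv2.imread('pics/scene0.png');t=cv2.imread('pics/top0.png')
def c(im,x,y,w,h,k):return cv2.resize(im[y:y+h,x:x+w],None,fx=k,fy=k,interpolation=cv2.INTER_CUBIC)
a=c(s,215,190,100,150,4)   #400x600
b=c(t,110,195,80,120,5)[:600] #400x600
cv2.imwrite('pics/crop1.png',np.hstack([a,b]))
E
```

```text
(no output)
```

View pics/crop1.png

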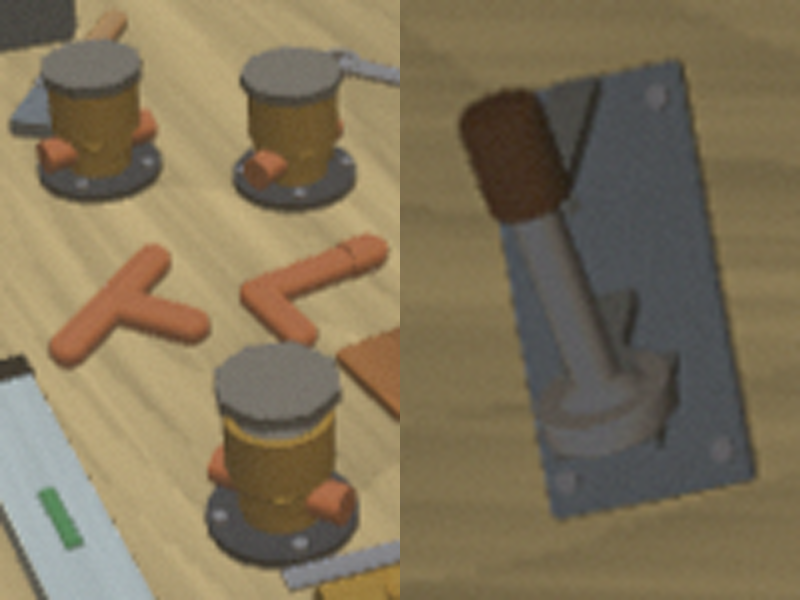

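The crop confirms the proud cap: the valve at scene (284,290), top (256,152), shows a grey plug gap under its disc, and the other two don't. The tool lies in the rest, with its knob/shaft boundary near top (137,238) and its shaft/foot boundary near (150,272).

```bash
python3 - <<'E'
from h import *
t=cv2.imread('pics/top0.png')
c=plane('top',[[166.4,207],[180.4,290.6],[141.2,299]],0.010);print('rest corners',c.round(3).tolist())
print('rest centre',((c[0]+c[2])/2).round(4), 'x dir deg',np.degrees(np.arctan2(*(c[0]-c[1])[[1,0]])),np.linalg.norm(c[0]-c[1]),np.linalg.norm(c[1]-c[2]))
a=plane('top',[[137,238]],0.104)[0];b=plane('top',[[150,272]],0.0535)[0];print('shaft',a.round(4),b.round(4),np.degrees(np.arctan2(a[1]-b[1],a[0]-b[0])),np.linalg.norm(a-b))
hsv=cv2.cvtColor(t,cv2.COLOR_BGR2HSV)
print('hsv',hsv[152,256],hsv[240,278],hsv[265,235])
# cap
def blob(x,y,w,m):
    q=np.zeros_like(m);q[y-w:y+w,x-w:x+w]=m[y-w:y+w,x-w:x+w]
    q=cv2.morphologyEx(q,cv2.MORPH_OPEN,np.ones((3,3),np.uint8))
    cs=max(cv2.findContours(q,0,2)[0],key=cv2.contourArea);return cs
m=((hsv[:,:,1]<50)&(hsv[:,:,2]>70)).astype(np.uint8)*255
for x,y in((256,152),(449,186),(409,240)):
    cs=blob(x,y,26,m);(e,r)=cv2.minEnclosingCircle(cs);print('cap',e,r,cv2.contourArea(cs),plane('top',[e],.097 if x==256 else .085).round(4))
h0=hsv[240,278].astype(int)
m=((abs(hsv[:,:,0].astype(int)-h0[0])<5)&(hsv[:,:,1]>120)).astype(np.uint8)*255
cs=blob(278,240,45,m);rr=cv2.minAreaRect(cs);print('pad',rr,plane('top',[rr[0]],.012).round(4))
E
```

```text
rest corners [[0.562, 0.296, 0.01], [0.388, 0.26, 0.01], [0.368, 0.343, 0.01]]
rest centre [0.4647 0.3198 0.01  ] x dir deg 11.853070295618398 0.1773574567657115 0.08610574574727449
shaft [0.4886 0.327  0.104 ] [0.4241 0.3131 0.0535] 12.079571364363037 0.08309635699110017
hsv [ 18  32 103] [ 15 160 102] [ 21  96 135]
cap (254.9791717529297, 152.0208282470703) 17.0001163482666 796.5 [[0.6612 0.1011 0.097 ]]
cap (454.27777099609375, 186.94444274902344) 21.30405044555664 891.0 [[ 0.6012 -0.2894  0.085 ]]
cap (409.8404235839844, 241.84042358398438) 17.674697875976562 847.5 [[ 0.4921 -0.2021  0.085 ]]
pad ((277.6097412109375, 240.01219177246094), (67.9668197631836, 67.93558502197266), 88.21009063720703) [[0.4965 0.0597 0.012 ]]
```

{"name": "apply_moves", "arguments": {"targets": [{"travel": [-40, 24, 0], "roll": 0, "jaw": 87}, {"travel": [-40, 24, 0], "roll": 0, "jaw": 87}, {"travel": [-40, 24, 0], "roll": 0, "jaw": 87}, {"travel": [-40, 24, 0], "roll": 0, "jaw": 87}, {"travel": [-40, 24, 0], "roll": 0, "jaw": 87}, {"travel": [-40, 24, 0], "roll": 0, "jaw": 87}, {"travel": [-40, 24, 0], "roll": 0, "jaw": 87}, {"travel": [-40, 24, 0], "roll": 0, "jaw": 87}, {"travel": [-40, 24, 0], "roll": 0, "jaw": 87}, {"travel": [-40, 24, 0], "roll": 0, "jaw": 87}]}}

```text
clock: 1.1
tool_pos: [0.5063, -0.3043, 0.2484]
orientation: [180.0, -0.0, -163.8]
force: [0.5, 0.2, 0.1]
opening: 0.0871
gripper_force: 0.0
```

```bash
cat >> h.py <<'E'
def go(xyz,az=None):
    """travel (mm, current tool axes) to world TCP xyz, roll to make tool x azimuth az"""
    T=pose();d=T[:3,:3].T@(np.array(xyz)-T[:3,3])*1000
    a=np.degrees(np.arctan2(T[1,0],T[0,0]));r=None if az is None else -((az-a+180)%360-180)
    print('tcp',T[:3,3].round(4),'az',round(a,2),'travel',d.round(1),'roll',r)
E
python3 -c "
from h import *
go([.4475,.318,.21],-168)"
```

```text
tcp [ 0.5063 -0.3043  0.2484] az -163.79 travel [-117.2  614.    38.6] roll 4.206855136357149
```

{"name": "apply_moves", "arguments": {"targets": [{"travel": [-8.5, 44, 0], "roll": 0, "jaw": 87}, {"travel": [-8.5, 44, 0], "roll": 0, "jaw": 87}, {"travel": [-8.5, 44, 0], "roll": 0, "jaw": 87}, {"travel": [-8.5, 44, 0], "roll": 0, "jaw": 87}, {"travel": [-8.5, 44, 0], "roll": 0, "jaw": 87}, {"travel": [-8.5, 44, 0], "roll": 0, "jaw": 87}, {"travel": [-8.5, 44, 0], "roll": 0, "jaw": 87}, {"travel": [-8.5, 44, 0], "roll": 0, "jaw": 87}, {"travel": [-8.5, 44, 0], "roll": 0, "jaw": 87}, {"travel": [-8.5, 44, 0], "roll": 0, "jaw": 87}]}}

```text
clock: 2.1
tool_pos: [0.4636, 0.1419, 0.2486]
orientation: [180.0, 0.0, -163.8]
force: [1.2, -0.0, 0.3]
opening: 0.0866
gripper_force: 0.0
```

{"name": "apply_moves", "arguments": {"targets": [{"travel": [-8, 44, 0], "roll": 0, "jaw": 87}, {"travel": [-8, 44, 0], "roll": 0, "jaw": 87}, {"travel": [-8, 44, 0], "roll": 0, "jaw": 87}, {"travel": [-8, 42, 0], "roll": 0, "jaw": 87}, {"travel": [0, 0, 0], "roll": 4, "jaw": 87}, {"travel": [0, 0, 0], "roll": 0, "jaw": 87}]}}

```text
clock: 2.7
tool_pos: [0.4459, 0.3171, 0.2478]
orientation: [-179.9, -0.1, -167.8]
force: [-1.4, -1.2, 0.6]
opening: 0.0872
gripper_force: 0.0
```

```bash
python3 - <<'E'
from h import *
T=pose();im=ctrl.snapshot('wrist');cv2.imwrite('pics/w1.png',im[:,:,::-1]);np.save('w1.npy',T)
go([.4475,.318,.21],-168)
# predicted pixels of axis points from top-view estimate
u=np.array([.978,.207,0])*.8192+np.array([0,0,.5736]);P=np.array([.4564,.32,.077+.003*.5736])
print([proj('wrist',P+u*(s-58)/1000,T)[0].round(0).tolist() for s in(0,14,47,102,146)])
E
```

```text
tcp [0.4461 0.3162 0.248 ] az -167.68 travel [-1.8  1.4 38. ] roll 0.32200209553971604
[[320.0, 182.0], [320.0, 194.0], [320.0, 225.0], [320.0, 282.0], [320.0, 333.0]]
```

View pics/w1.png

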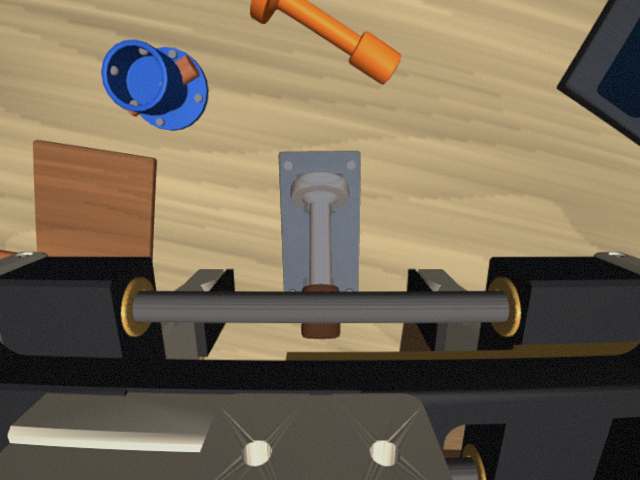

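The wrist view shows the foot at about (319,190), the shaft along column 320 and the knob boundary near (320,286), which matches the prediction. The gripper's long body side lies along its closing line. I'll go down to the shaft about 47 mm from the foot.

{"name": "apply_moves", "arguments": {"targets": [{"travel": [-2, 1.5, 30], "roll": 0, "jaw": 87}, {"travel": [0, 0, 30], "roll": 0, "jaw": 70}, {"travel": [0, 0, 30], "roll": 0, "jaw": 60}, {"travel": [0, 0, 30], "roll": 0, "jaw": 60}, {"travel": [0, 0, 20], "roll": 0, "jaw": 60}, {"travel": [0, 0, 12], "roll": 0, "jaw": 60}, {"travel": [0, 0, 9], "roll": 0, "jaw": 60}, {"travel": [0, 0, 0], "roll": 0, "jaw": 60}]}}

```text
clock: 3.55
tool_pos: [0.4481, 0.3174, 0.087]
orientation: [-180.0, -0.0, -167.8]
force: [0.2, -1.1, 0.2]
opening: 0.0597
gripper_force: 0.0
```

{"name": "apply_moves", "arguments": {"targets": [{"travel": [0, 0, 0], "roll": 0, "jaw": 40}, {"travel": [0, 0, 0], "roll": 0, "jaw": 26}, {"travel": [0, 0, 0], "roll": 0, "jaw": 20}, {"travel": [0, 0, 0], "roll": 0, "jaw": 14}, {"travel": [0, 0, 0], "roll": 0, "jaw": 10}, {"travel": [0, 0, 0], "roll": 0, "jaw": 10}]}}

```text
clock: 4.15
tool_pos: [0.4484, 0.3169, 0.0878]
orientation: [-179.9, -0.0, -167.8]
force: [2.2, -2.8, 1.8]
opening: 0.0186
gripper_force: 30.0
```

```bash
python3 -c "
from h import *
o=ctrl.get_obs();print({k:np.round(o[k],3) for k in('clock','tool_pos','force','opening','gripper_force')})
# pad edges in top view
t=cv2.imread('pics/top0.png');hsv=cv2.cvtColor(t,cv2.COLOR_BGR2HSV);m=((abs(hsv[:,:,0].astype(int)-15)<5)&(hsv[:,:,1]>120)).astype(np.uint8);q=np.zeros_like(m);q[195:285,233:323]=m[195:285,233:323]
q=cv2.morphologyEx(q,cv2.MORPH_OPEN,np.ones((3,3),np.uint8));c=max(cv2.findContours(q,0,2)[0],key=cv2.contourArea);print(plane('top',cv2.boxPoints(cv2.minAreaRect(c)),.012).round(4))
a=cv2.approxPolyDP(c,8,True);print(plane('top',a.reshape(-1,2),.012).round(4))
"
```

```text
{'clock': np.float64(4.15), 'tool_pos': array([0.448, 0.317, 0.088]), 'force': array([ 2.153, -2.817,  1.845]), 'opening': np.float64(0.019), 'gripper_force': np.float64(30.03)}
[[ 0.5633  0.1341  0.012 ]
 [ 0.5699 -0.0062  0.012 ]
 [ 0.4305 -0.0134  0.012 ]
 [ 0.4233  0.1257  0.012 ]]
[[ 0.5677 -0.0052  0.012 ]
 [ 0.5615  0.1311  0.012 ]
 [ 0.4255  0.1251  0.012 ]
 [ 0.4324 -0.0121  0.012 ]]
```

{"name": "apply_moves", "arguments": {"targets": [{"travel": [3.4, 0, -5], "roll": 0, "jaw": 10}, {"travel": [5.7, 0, -8.2], "roll": 0, "jaw": 10}, {"travel": [5.7, 0, -8.2], "roll": 0, "jaw": 10}, {"travel": [5.7, 0, -8.2], "roll": 0, "jaw": 10}, {"travel": [8.6, 0, -12.3], "roll": 0, "jaw": 10}, {"travel": [8.6, 0, -12.3], "roll": 0, "jaw": 10}, {"travel": [0, 0, -25], "roll": 0, "jaw": 10}, {"travel": [0, 0, -25], "roll": 0, "jaw": 10}, {"travel": [0, 0, -25], "roll": 0, "jaw": 10}, {"travel": [0, 0, 0], "roll": 0, "jaw": 10}]}}

```text
clock: 5.15
tool_pos: [0.4116, 0.3111, 0.2208]
orientation: [179.8, 0.3, -167.8]
force: [0.5, 0.3, -4.4]
opening: 0.0194
gripper_force: 30.0
```

```bash
python3 - <<'E'
from h import *
im=ctrl.snapshot('scene');T=pose();cv2.imwrite('pics/s2.png',cv2.resize(im[150:400,290:560,::-1],None,fx=2.2,fy=2.2))
go([.50,.175,.19],-87)
E
```

```text
tcp [0.4108 0.3105 0.2186] az -167.79 travel [ -58.4 -151.3   28.3] roll -80.78504786169708
```

View pics/s2.png

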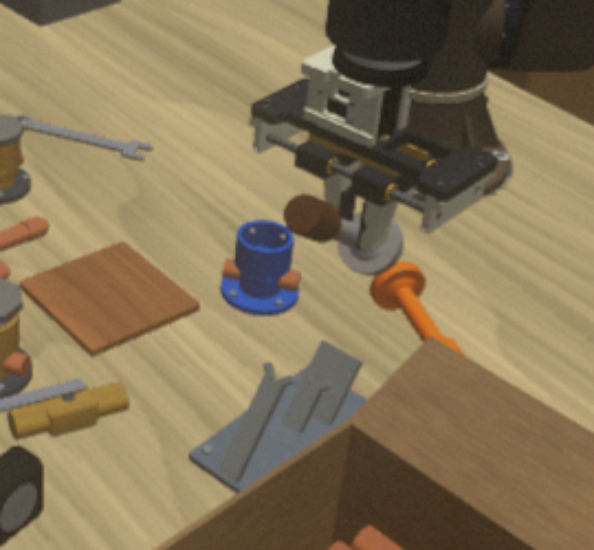

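The tool is held firmly (about 4.5 N) and clear of the rest, with the knob at about (312,217) in the crop. My plan is to lay its foot edge against the pad's left edge, turn it up in the pads as far as clearance allows, then let it right itself along the gripper's flank.

{"name": "apply_moves", "arguments": {"targets": [{"travel": [-15, -38, 0], "roll": 0, "jaw": 10}, {"travel": [-15, -38, 0], "roll": 0, "jaw": 10}, {"travel": [-15, -38, 0], "roll": 0, "jaw": 10}, {"travel": [-13, -37, 0], "roll": 0, "jaw": 10}, {"travel": [0, 0, 0], "roll": -8, "jaw": 10}, {"travel": [0, 0, 0], "roll": -8, "jaw": 10}, {"travel": [0, 0, 0], "roll": -8, "jaw": 10}, {"travel": [0, 0, 0], "roll": -8, "jaw": 10}, {"travel": [0, 0, 0], "roll": -8, "jaw": 10}, {"travel": [0, 0, 0], "roll": -8, "jaw": 10}]}}

```text
clock: 6.2
tool_pos: [0.4984, 0.1742, 0.2151]
orientation: [179.9, -0.1, -119.5]
force: [0.3, -0.4, -4.7]
opening: 0.0193
gripper_force: 30.0
```

{"name": "apply_moves", "arguments": {"targets": [{"travel": [0, 0, 0], "roll": -8, "jaw": 10}, {"travel": [0, 0, 0], "roll": -8, "jaw": 10}, {"travel": [0, 0, 0], "roll": -8, "jaw": 10}, {"travel": [0, 0, 0], "roll": -8, "jaw": 10}, {"travel": [0, 0, 20], "roll": -0.5, "jaw": 10}, {"travel": [0, 0, 0], "roll": 0, "jaw": 10}]}}

```text
clock: 6.8
tool_pos: [0.4971, 0.1735, 0.1933]
orientation: [179.6, -0.2, -87.4]
force: [-1.1, -0.1, -5.4]
opening: 0.019
gripper_force: 30.0
```

```bash
python3 - <<'E'
from h import *
T=pose()
im=ctrl.snapshot('scene')[:,:,::-1];w=ctrl.snapshot('wrist')[:,:,::-1]
cv2.imwrite('pics/m3.png',np.hstack([cv2.resize(im[150:350,250:450],(500,500)),cv2.resize(w[100:400,230:410],(300,500))]))
for z in (.06,.08): go([.50,.130+.0247+.01,z],-87)
print(proj('scene',[[.4995,.1300,.012],[.4233,.1257,.012],[.5633,.1341,.012]]).round(1))
E
```

```text
tcp [0.4989 0.1743 0.1958] az -87.34 travel [  9.4  -1.  135.8] roll -0.34102867553536953
tcp [0.4989 0.1743 0.1958] az -87.34 travel [  9.4  -1.  115.8] roll -0.34102867553536953
[[355.7 298.2]
 [381.9 286.7]
 [332.6 308.5]]
```

View pics/m3.png

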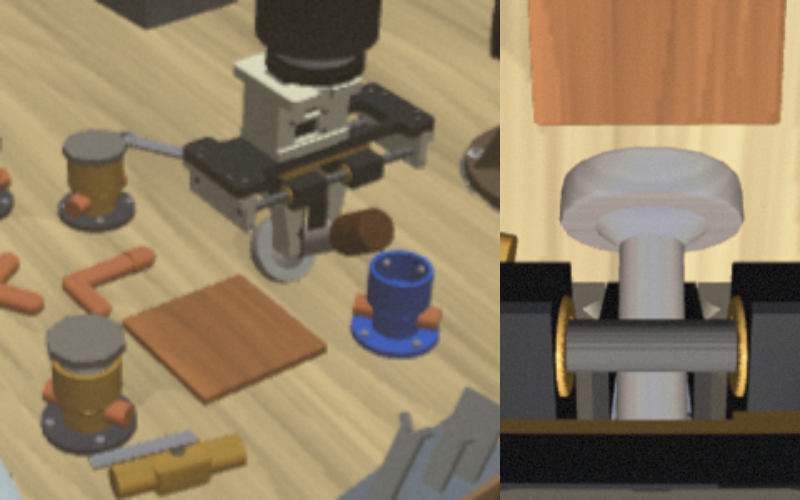

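```bash
python3 - <<'E'
from h import *
T=pose();G=T@np.array([0,0,.015,1]);G=G[:3];xp=-T[:3,0]
w=np.load
for th in(15,25,35,45):
    a=np.cos(np.radians(th))*xp+np.array([0,0,np.sin(np.radians(th))])
    for s0 in (47,):
        p=[G+a*(s-s0)/1000 for s in(0,146)]
        print(th,proj('scene',p).round(0).tolist(),proj('wrist',[G+a*(14-s0)/1000,p[0]],T).round(0).tolist())
E
```

```text
15 [[357.0, 240.0], [403.0, 257.0]] [[320.0, 222.0], [320.0, 193.0]]
25 [[358.0, 243.0], [401.0, 248.0]] [[320.0, 224.0], [320.0, 197.0]]
35 [[359.0, 247.0], [399.0, 239.0]] [[320.0, 227.0], [320.0, 203.0]]
45 [[360.0, 251.0], [396.0, 231.0]] [[320.0, 232.0], [320.0, 210.0]]
```

{"name": "apply_moves", "arguments": {"targets": [{"travel": [2, -1, 40], "roll": 0, "jaw": 10}, {"travel": [2, 0, 40], "roll": 0, "jaw": 10}, {"travel": [2, 0, 27], "roll": 0, "jaw": 10}, {"travel": [0, 0, 10], "roll": 0, "jaw": 10}, {"travel": [0, 0, 5], "roll": 0, "jaw": 10}, {"travel": [0, 0, 0], "roll": 0, "jaw": 10}, {"travel": [4, 0, 0], "roll": 0, "jaw": 10}, {"travel": [4, 0, 0], "roll": 0, "jaw": 10}, {"travel": [3, 0, 0], "roll": 0, "jaw": 10}, {"travel": [0, 0, 0], "roll": 0, "jaw": 10}]}}

```text
clock: 7.9
tool_pos: [0.5018, 0.1575, 0.0754]
orientation: [-180.0, 0.0, -87.3]
force: [-0.4, -0.4, -5.6]
opening: 0.0193
gripper_force: 30.0
```

{"name": "apply_moves", "arguments": {"targets": [{"travel": [1.5, 0, 1.5], "roll": 0, "jaw": 10}, {"travel": [2, 0, 0], "roll": 0, "jaw": 10}, {"travel": [2, 0, -1], "roll": 0, "jaw": 10}, {"travel": [2, 0, -0.8], "roll": 0, "jaw": 10}, {"travel": [0, 0, 0], "roll": 0, "jaw": 10}]}}

```text
clock: 8.4
tool_pos: [0.5021, 0.1501, 0.0752]
orientation: [-180.0, 0.0, -87.3]
force: [0.5, 0.4, -4.7]
opening: 0.0193
gripper_force: 30.0
```

```bash
cat >> h.py <<'E'
def tilt(tag):
    T=pose();G=(T@np.array([0,0,.015,1]))[:3];xp=-T[:3,0]
    im=ctrl.snapshot('scene')[:,:,::-1];u,v=proj('scene',[G])[0].astype(int)
    x0,y0=u-60,v-60
    hsv=cv2.cvtColor(np.ascontiguousarray(im),cv2.COLOR_BGR2HSV)
    c=im[y0:y0+120,x0:x0+120];cv2.imwrite(f'pics/{tag}.png',cv2.resize(c,(600,600),interpolation=cv2.INTER_CUBIC))
    print('crop: px=',x0,'+u/5,',y0,'+v/5; TCP',T[:3,3].round(4),'F',np.round(ctrl.get_obs()['force'],1))
    for th in(35,45,55,65,90):
        a=np.cos(np.radians(th))*xp+np.array([0,0,np.sin(np.radians(th))])
        q=(proj('scene',[G+a*(s-47)/1000 for s in(0,102,146)])-[x0,y0])*5;print(th,q.round(0).tolist())
E
python3 -c "
from h import *
tilt('t4')"
```

```text
crop: px= 300 +u/5, 226 +v/5; TCP [0.5021 0.1501 0.0752] F [ 0.5 -0.1 -5.1]
35 [[249.0, 305.0], [371.0, 296.0], [429.0, 292.0]]
45 [[256.0, 322.0], [362.0, 275.0], [414.0, 252.0]]
55 [[264.0, 339.0], [352.0, 254.0], [395.0, 214.0]]
65 [[273.0, 354.0], [341.0, 235.0], [373.0, 179.0]]
90 [[299.0, 385.0], [308.0, 198.0], [312.0, 112.0]]
```

View pics/t4.png

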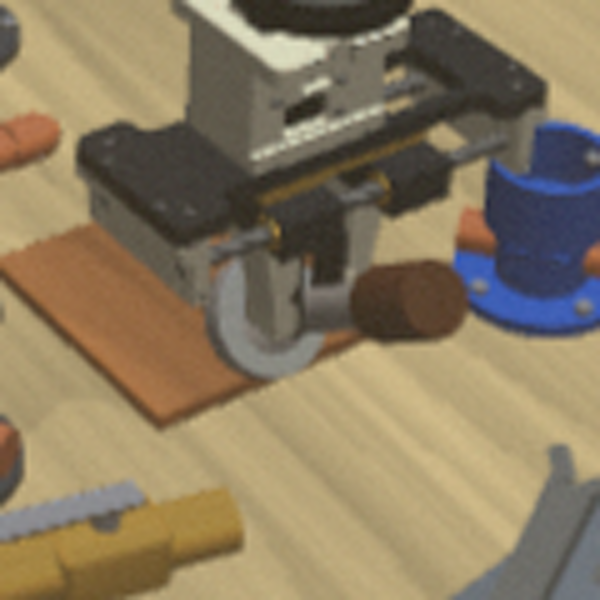

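The crop shows the knob end at about (435,300), so the tilt is still 35° with no contact yet. I'll back off, go 4 mm lower and push again.

{"name": "apply_moves", "arguments": {"targets": [{"travel": [-5, 0, 0], "roll": 0, "jaw": 10}, {"travel": [-2, 0, 4], "roll": 0, "jaw": 10}, {"travel": [3, 0, 0], "roll": 0, "jaw": 10}, {"travel": [3, 0, 0], "roll": 0, "jaw": 10}, {"travel": [2, 0, 0], "roll": 0, "jaw": 10}, {"travel": [2, 0, 0], "roll": 0, "jaw": 10}, {"travel": [0, 0, 0], "roll": 0, "jaw": 10}]}}

```text
clock: 9.15
tool_pos: [0.5027, 0.1484, 0.0719]
orientation: [-179.9, 0.1, -87.3]
force: [-5.5, 6.0, 2.7]
opening: 0.0194
gripper_force: 30.0
```

{"name": "apply_moves", "arguments": {"targets": [{"travel": [2, 0, -0.6], "roll": 0, "jaw": 10}, {"travel": [2, 0, -0.8], "roll": 0, "jaw": 10}, {"travel": [2, 0, -0.8], "roll": 0, "jaw": 10}, {"travel": [0, 0, 0], "roll": 0, "jaw": 10}]}}

```text
clock: 9.55
tool_pos: [0.5033, 0.1423, 0.0743]
orientation: [-179.9, 0.1, -87.3]
force: [-3.9, 5.4, 2.0]
opening: 0.0192
gripper_force: 30.0
```

{"name": "apply_moves", "arguments": {"targets": [{"travel": [2, 0, -0.7], "roll": 0, "jaw": 10}, {"travel": [2, 0, -0.6], "roll": 0, "jaw": 10}, {"travel": [2, 0, -0.5], "roll": 0, "jaw": 10}, {"travel": [0, 0, 0], "roll": 0, "jaw": 10}]}}

```text
clock: 9.95
tool_pos: [0.5036, 0.1361, 0.076]
orientation: [-179.9, 0.1, -87.3]
force: [-1.8, 6.0, 2.6]
opening: 0.0192
gripper_force: 30.0
```

```bash
python3 -c "
from h import *
tilt('t5')"
```

```text
crop: px= 296 +u/5, 222 +v/5; TCP [0.5036 0.1361 0.076 ] F [-2.1  5.8  2.2]
35 [[249.0, 309.0], [368.0, 298.0], [426.0, 293.0]]
45 [[256.0, 326.0], [360.0, 277.0], [410.0, 254.0]]
55 [[264.0, 342.0], [350.0, 257.0], [392.0, 216.0]]
65 [[273.0, 357.0], [339.0, 238.0], [370.0, 181.0]]
90 [[298.0, 388.0], [307.0, 202.0], [310.0, 116.0]]
```

View pics/t5.png

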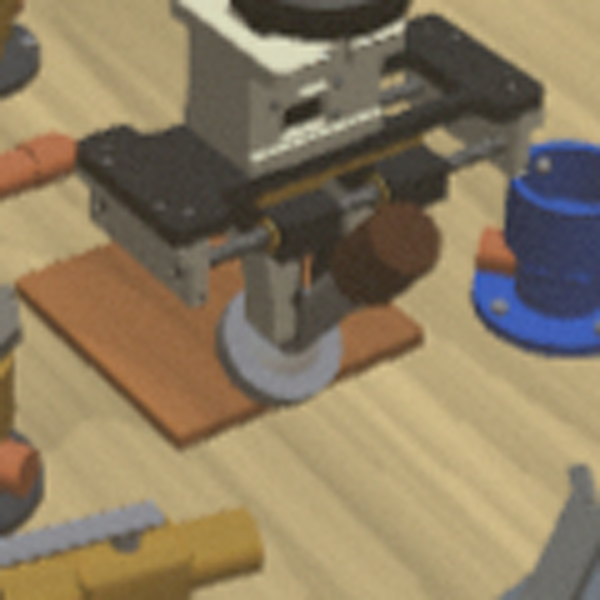

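It works: the knob end is now at about (402,240) in the crop, a tilt of about 48°. A little more.

{"name": "apply_moves", "arguments": {"targets": [{"travel": [2, 0, -0.4], "roll": 0, "jaw": 10}, {"travel": [2, 0, -0.3], "roll": 0, "jaw": 10}, {"travel": [0, 0, 0], "roll": 0, "jaw": 10}]}}

```text
clock: 10.3
tool_pos: [0.504, 0.1327, 0.0767]
orientation: [-179.8, 0.1, -87.3]
force: [-2.5, 7.4, 2.8]
opening: 0.0192
gripper_force: 30.5
```

{"name": "apply_moves", "arguments": {"targets": [{"travel": [1.5, 0, -0.2], "roll": 0, "jaw": 10}, {"travel": [1, 0, -0.2], "roll": 0, "jaw": 10}, {"travel": [0, 0, 0], "roll": 0, "jaw": 10}]}}

```text
clock: 10.6
tool_pos: [0.5046, 0.1312, 0.0772]
orientation: [-179.8, 0.2, -87.3]
force: [-3.1, 11.7, 2.1]
opening: 0.0189
gripper_force: 31.2
```

```bash
python3 -c "
from h import *
tilt('t6')"
```

```text
crop: px= 294 +u/5, 221 +v/5; TCP [0.5046 0.1312 0.0772] F [-3.1 10.9  2.5]
35 [[252.0, 307.0], [370.0, 295.0], [427.0, 290.0]]
45 [[258.0, 324.0], [362.0, 274.0], [412.0, 251.0]]
55 [[266.0, 340.0], [352.0, 254.0], [393.0, 213.0]]
65 [[275.0, 355.0], [341.0, 235.0], [372.0, 179.0]]
90 [[301.0, 386.0], [309.0, 199.0], [312.0, 114.0]]
```

View pics/t6.png

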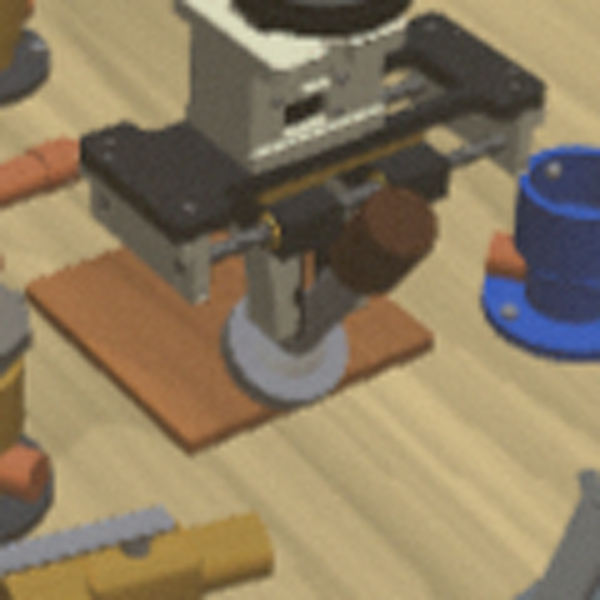

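Knob end is at about (400,225), so the tilt is about 52° and the knob is close to the gripper body. I'll lift a little and read the load moment to find the tool's centre of mass before letting go.

{"name": "apply_moves", "arguments": {"targets": [{"travel": [0, 0, -4], "roll": 0, "jaw": 10}, {"travel": [0, 0, -6], "roll": 0, "jaw": 10}, {"travel": [5, 0, 0], "roll": 0, "jaw": 10}, {"travel": [0, 0, 0], "roll": 0, "jaw": 10}, {"travel": [0, 0, 0], "roll": 0, "jaw": 10}, {"travel": [0, 0, 0], "roll": 0, "jaw": 10}]}}

```text
clock: 11.25
tool_pos: [0.5032, 0.1235, 0.0859]
orientation: [180.0, -0.0, -87.3]
force: [-0.2, 0.5, -5.2]
opening: 0.0194
gripper_force: 30.0
```

```bash
python3 -c "
from h import *
for i in range(6):
    o=ctrl.get_obs();print(o['tool_pos'].round(4),o['force'].round(2),o['moment'].round(3));ctrl.snapshot('scene')
tilt('t7')"
```

```text
[0.5032 0.1235 0.0859] [-0.23  0.53 -5.21] [ 0.073  0.165 -0.031]
[0.5032 0.1236 0.0859] [-0.22  1.2  -4.76] [0.044 0.141 0.039]
[0.5032 0.1237 0.086 ] [-0.53 -0.37 -4.41] [ 0.076  0.044 -0.018]
[0.5032 0.1238 0.086 ] [-0.59 -0.31 -4.18] [ 0.029  0.054 -0.046]
[0.5033 0.1239 0.086 ] [ 0.31  1.06 -3.29] [0.065 0.099 0.046]
[0.5033 0.1239 0.0861] [-0.49  0.54 -4.89] [0.08  0.158 0.057]
crop: px= 293 +u/5, 216 +v/5; TCP [0.5033 0.1239 0.0861] F [ 0.4  0.  -5.2]
35 [[251.0, 307.0], [369.0, 294.0], [425.0, 288.0]]
45 [[257.0, 324.0], [361.0, 273.0], [410.0, 249.0]]
55 [[265.0, 340.0], [351.0, 253.0], [392.0, 211.0]]
65 [[274.0, 355.0], [339.0, 234.0], [370.0, 177.0]]
90 [[300.0, 385.0], [307.0, 198.0], [311.0, 112.0]]
```

Mass is about 0.47 kg and the centre of mass is about 25–34 mm from the foot, so at about 52° the tool should right itself. I'll move to the middle of the pad and lower until the foot's edge touches.

{"name": "apply_moves", "arguments": {"targets": [{"travel": [10, 0, 0], "roll": 0, "jaw": 10}, {"travel": [15, 0, 0], "roll": 0, "jaw": 10}, {"travel": [0, 0, 2], "roll": 0, "jaw": 10}, {"travel": [0, 0, 1.5], "roll": 0, "jaw": 10}, {"travel": [0, 0, 0], "roll": 0, "jaw": 10}]}}

```text
clock: 12.1
tool_pos: [0.5045, 0.0985, 0.0825]
orientation: [180.0, -0.0, -87.3]
force: [0.2, 0.1, -4.4]
opening: 0.0188
gripper_force: 30.0
```

{"name": "apply_moves", "arguments": {"targets": [{"travel": [0, 0, 1], "roll": 0, "jaw": 10}, {"travel": [0, 0, 0], "roll": 0, "jaw": 10}]}}

```text
clock: 12.3
tool_pos: [0.5046, 0.099, 0.0817]
orientation: [-180.0, -0.0, -87.3]
force: [0.1, -0.2, -2.8]
opening: 0.0187
gripper_force: 30.0
```

{"name": "apply_moves", "arguments": {"targets": [{"travel": [1, 0, 0.8], "roll": 0, "jaw": 10}, {"travel": [2, 0, 0], "roll": 0, "jaw": 10}, {"travel": [3, 0, 0], "roll": 0, "jaw": 87}, {"travel": [4, 0, 0], "roll": 0, "jaw": 87}, {"travel": [4, 0, 0], "roll": 0, "jaw": 87}, {"travel": [4, 0, 0], "roll": 0, "jaw": 87}, {"travel": [5, 0, 0], "roll": 0, "jaw": 87}, {"travel": [5, 0, 0], "roll": 0, "jaw": 87}, {"travel": [5, 0, 0], "roll": 0, "jaw": 87}, {"travel": [5, 0, 0], "roll": 0, "jaw": 87}]}}

```text
clock: 13.3
tool_pos: [0.5062, 0.0604, 0.0808]
orientation: [180.0, -0.0, -87.3]
force: [-0.2, -0.5, -0.3]
opening: 0.0777
gripper_force: 0.0
```

```bash
python3 -c "
from h import *
tilt('t8')"
```

```text
crop: px= 277 +u/5, 204 +v/5; TCP [0.5062 0.0604 0.0808] F [-0.3 -1.6 -0. ]
35 [[253.0, 309.0], [360.0, 292.0], [412.0, 284.0]]
45 [[259.0, 325.0], [353.0, 272.0], [397.0, 247.0]]
55 [[267.0, 340.0], [343.0, 253.0], [380.0, 211.0]]
65 [[275.0, 355.0], [333.0, 235.0], [360.0, 178.0]]
90 [[299.0, 384.0], [303.0, 201.0], [304.0, 117.0]]
```

View pics/t8.png

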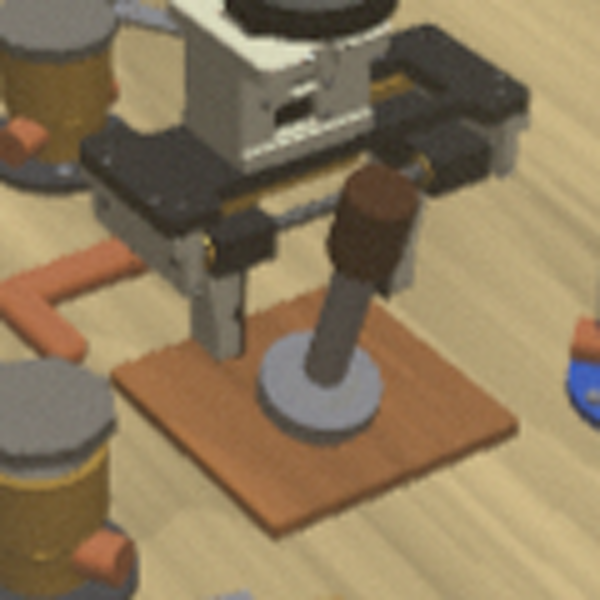

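The tool has righted and leans gently on the gripper body, with the knob top at about (378,190) in the crop. That was my tenth picture, so everything from here is numeric. I'll ease the gripper away so it stands.

{"name": "apply_moves", "arguments": {"targets": [{"travel": [4, 0, 0], "roll": 0, "jaw": 87}, {"travel": [4, 0, 0], "roll": 0, "jaw": 87}, {"travel": [4, 0, 0], "roll": 0, "jaw": 87}, {"travel": [4, 0, 0], "roll": 0, "jaw": 87}, {"travel": [4, 0, 0], "roll": 0, "jaw": 87}, {"travel": [5, 0, 0], "roll": 0, "jaw": 87}, {"travel": [5, 0, 0], "roll": 0, "jaw": 87}, {"travel": [5, 0, 0], "roll": 0, "jaw": 87}, {"travel": [5, 0, 0], "roll": 0, "jaw": 87}, {"travel": [10, 0, 0], "roll": 0, "jaw": 87}]}}

```text
clock: 14.35
tool_pos: [0.5089, 0.0108, 0.081]
orientation: [-180.0, 0.0, -87.3]
force: [-0.0, 0.3, 0.3]
opening: 0.087
gripper_force: 0.0
```

{"name": "apply_moves", "arguments": {"targets": [{"travel": [15, 0, 0], "roll": 0, "jaw": 87}, {"travel": [15, 0, -10], "roll": 0, "jaw": 87}, {"travel": [0, 0, -40], "roll": 0, "jaw": 87}, {"travel": [0, 0, -50], "roll": 0, "jaw": 87}, {"travel": [0, 0, -30], "roll": 0, "jaw": 87}, {"travel": [0, 0, 0], "roll": 0, "jaw": 87}]}}

```text
clock: 14.95
tool_pos: [0.5126, -0.0195, 0.2159]
orientation: [-179.5, 0.1, -87.3]
force: [-1.2, -0.2, -1.0]
opening: 0.0872
gripper_force: 0.0
```

```bash
cat >> h.py <<'E'
def knob(tag,zt=.158,c=None):
    T=pose();o=[]
    for n in('scene','top'):
        im=np.ascontiguousarray(ctrl.snapshot(n)[:,:,::-1]);cv2.imwrite(f'pics/{tag}_{n}.png',im)
        hsv=cv2.cvtColor(im,cv2.COLOR_BGR2HSV)
        P0=np.array([.50,.065,zt-.022]) if c is None else np.array(c)
        u,v=proj(n,[P0])[0].astype(int)
        m=((hsv[:,:,0]<14)&(hsv[:,:,1]>70)&(hsv[:,:,2]<85)).astype(np.uint8);q=np.zeros_like(m);w=28;q[v-w:v+w,u-w:u+w]=m[v-w:v+w,u-w:u+w]
        q=cv2.morphologyEx(q,cv2.MORPH_OPEN,np.ones((3,3),np.uint8))
        cs=cv2.findContours(q,0,2)[0]
        if not cs: print(n,'none',hsv[v,u]);continue
        cc=max(cs,key=cv2.contourArea);M=cv2.moments(cc);uv=[M['m10']/M['m00'],M['m01']/M['m00']];print(n,'area',cv2.contourArea(cc),np.round(uv,1),'expected',(u,v),'bbox',cv2.boundingRect(cc))
        o.append(ray(n,[uv]))
    if len(o)==2: print('knob centre',tri(o).round(4))
E
python3 -c "
from h import *
knob('k1')"
```

```text
scene none [ 17 117  76]
top none [15 88 75]
```

```bash
sed -i 's/hsv\[:,:,0\]<14)&(hsv\[:,:,1\]>70)&(hsv\[:,:,2\]<85)/hsv[:,:,0]<19)\&(hsv[:,:,1]>70)\&(hsv[:,:,2]<LIM)/; s/zt=.158,c=None)/zt=.158,c=None,LIM=85)/' h.py
python3 -c "
from h import *
t=cv2.cvtColor(cv2.imread('pics/top0.png'),cv2.COLOR_BGR2HSV);s=cv2.cvtColor(cv2.imread('pics/scene0.png'),cv2.COLOR_BGR2HSV)
print(t[226,131],t[232,134],s[316,408],t[240,278],s[285,340])
s=cv2.cvtColor(cv2.imread('pics/k1_scene.png'),cv2.COLOR_BGR2HSV);u,v=proj('scene',[[.5,.065,.136]])[0].astype(int);print(u,v);print(s[v-24:v+40:4,u-16:u+20:4].tolist())
knob('k2')"
```

```text
[ 14 126  67] [ 11 126  69] [ 12 126  87] [ 15 160 102] [ 14 142 140]
341 238
[[[20, 78, 125], [19, 41, 99], [15, 4, 127], [120, 6, 135], [114, 9, 142], [20, 54, 160], [18, 46, 154], [20, 46, 154], [20, 76, 174]], [[21, 87, 167], [21, 83, 169], [20, 88, 169], [21, 87, 175], [21, 79, 126], [17, 35, 103], [135, 4, 138], [21, 91, 166], [21, 71, 125]], [[21, 91, 169], [21, 88, 165], [21, 86, 172], [20, 87, 173], [20, 89, 178], [21, 90, 165], [22, 85, 138], [20, 60, 115], [21, 88, 176]], [[21, 89, 166], [21, 88, 169], [22, 93, 168], [21, 86, 171], [22, 91, 171], [21, 89, 178], [21, 86, 166], [21, 86, 180], [21, 85, 176]], [[21, 88, 171], [21, 91, 165], [21, 84, 170], [14, 121, 103], [14, 120, 91], [19, 100, 138], [22, 89, 174], [22, 89, 167], [20, 86, 180]], [[22, 90, 173], [22, 88, 171], [20, 95, 121], [15, 116, 90], [14, 123, 89], [14, 127, 92], [21, 88, 174], [21, 87, 164], [21, 84, 173]], [[22, 87, 176], [21, 89, 171], [19, 98, 104], [16, 110, 65], [17, 117, 76], [16, 117, 76], [21, 90, 172], [20, 91, 163], [21, 91, 169]], [[22, 84, 169], [22, 85, 180], [16, 96, 82], [19, 114, 67], [1
[... 699 characters left out ...]
 146], [17, 112, 161], [20, 90, 173], [21, 87, 165]], [[21, 91, 185], [16, 121, 148], [14, 142, 151], [13, 51, 80], [14, 51, 95], [14, 142, 145], [14, 144, 138], [15, 138, 144], [21, 84, 177]], [[14, 143, 141], [14, 145, 139], [13, 137, 141], [18, 49, 88], [18, 45, 96], [13, 135, 144], [13, 143, 150], [14, 139, 141], [14, 142, 149]], [[13, 134, 141], [13, 137, 145], [13, 107, 138], [15, 53, 86], [15, 48, 96], [13, 110, 146], [13, 137, 143], [14, 144, 151], [13, 136, 142]]]
scene area 160.5 [340.7 244. ] expected (np.int64(341), np.int64(238)) bbox (334, 236, 14, 17)
top area 922.5 [262.4 237.6] expected (np.int64(269), np.int64(233)) bbox (241, 223, 50, 32)
knob centre [0.4983 0.0743 0.1264]
```

```bash
python3 - <<'E'
from h import *
for n,L,S in(('scene',112,95),('top',82,80)):
    im=cv2.imread(f'pics/k2_{n}.png');h=cv2.cvtColor(im,cv2.COLOR_BGR2HSV)
    u,v=proj(n,[[.5,.07,.136]])[0].astype(int)
    m=((h[:,:,0]<19)&(h[:,:,1]>S)&(h[:,:,2]<L)).astype(np.uint8);q=np.zeros_like(m);w=26;q[v-w:v+w,u-w:u+w]=m[v-w:v+w,u-w:u+w]
    q=cv2.morphologyEx(q,2,np.ones((3,3),np.uint8));cs=max(cv2.findContours(q,0,2)[0],key=cv2.contourArea)
    b=cv2.boundingRect(cs);e=[b[0]+(b[2]-1)/2,b[1]+(b[3]-1)/2];print(n,b,cv2.contourArea(cs),plane(n,[e],.136).round(4))
    print([proj(n,[[.5,.065,z]])[0].round(0).tolist() for z in(.114,.158)])
# steel foot in scene: shaft column check -> verticality
go([.4975,.07,.22],-87)
E
```

```text
scene (334, 230, 14, 23) 239.0 [[0.5063 0.0724 0.136 ]]
[[341.0, 247.0], [341.0, 230.0]]
top (240, 226, 46, 22) 328.5 [[0.4936 0.077  0.136 ]]
[[270.0, 234.0], [268.0, 232.0]]
tcp [ 0.5093 -0.0196  0.2099] az -87.33 travel [-90.1   7.6 -10.1] roll -0.33447075333958765
```

{"name": "apply_moves", "arguments": {"targets": [{"travel": [-45, 2, -10], "roll": 0, "jaw": 87}, {"travel": [-45, 2, 0], "roll": 0, "jaw": 87}, {"travel": [-45, 2, 0], "roll": 0, "jaw": 87}, {"travel": [-35, 2, 0], "roll": 0, "jaw": 87}, {"travel": [0, 0, 0], "roll": 0, "jaw": 87}, {"travel": [0, 0, 0], "roll": 0, "jaw": 87}]}}

```text
clock: 15.75
tool_pos: [0.4934, 0.1507, 0.2194]
orientation: [179.9, -0.1, -87.2]
force: [0.2, -0.4, -0.0]
opening: 0.087
gripper_force: 0.0
```

```bash
python3 - <<'E'
from h import *
T=pose();im=np.ascontiguousarray(ctrl.snapshot('wrist')[:,:,::-1]);cv2.imwrite('pics/w2.png',im);np.save('w2.npy',T)
h=cv2.cvtColor(im,cv2.COLOR_BGR2HSV)
u,v=proj('wrist',[[.505,.072,.158]],T)[0].astype(int);print(T[:3,3].round(4),u,v)
print(h[v-60:v+61:12,u].tolist());print(h[v,u-60:u+61:12].tolist())
E
```

```text
[0.4934 0.1507 0.2194] 305 126
[[12, 141, 152], [13, 144, 156], [12, 141, 156], [10, 139, 90], [9, 142, 86], [11, 147, 85], [11, 143, 91], [12, 160, 86], [128, 13, 157], [13, 143, 164], [13, 145, 163]]
[[20, 86, 192], [13, 148, 171], [13, 147, 161], [12, 151, 86], [11, 149, 87], [11, 147, 85], [12, 156, 85], [11, 151, 83], [13, 149, 170], [12, 143, 168], [12, 142, 174]]
```

```bash
python3 - <<'E'
from h import *
T=np.load('w2.npy');im=cv2.imread('pics/w2.png');h=cv2.cvtColor(im,cv2.COLOR_BGR2HSV)
def big(m):
    q=np.zeros_like(m);q[30:240,200:410]=m[30:240,200:410];q=cv2.morphologyEx(q,2,np.ones((3,3),np.uint8));return max(cv2.findContours(q,0,2)[0],key=cv2.contourArea)
k=big(((h[:,:,0]<18)&(h[:,:,1]>110)&(h[:,:,2]<112)).astype(np.uint8))
c,r=cv2.minEnclosingCircle(k);print('knob',np.round(c,1),r,cv2.contourArea(k),cv2.boundingRect(k),plane('wrist',[c],.158,T).round(4))
f=big(((h[:,:,1]<60)|((h[:,:,0]<18)&(h[:,:,1]>110)&(h[:,:,2]<112))).astype(np.uint8))
c2,r2=cv2.minEnclosingCircle(f);print('foot',np.round(c2,1),r2,cv2.contourArea(f),cv2.boundingRect(f),plane('wrist',[c2],.026,T).round(4))
p=plane('wrist',[c],.158,T)[0];go([p[0],p[1],.14],-87)
E
```

```text
knob [304.5 125.5] 29.79034996032715 2590.5 (276, 96, 57, 60) [[0.5057 0.0717 0.158 ]]
foot [306.6 131.7] 36.26987838745117 3419.5 (276, 96, 65, 71) [[0.5097 0.0681 0.026 ]]
tcp [0.4935 0.1501 0.2197] az -87.26 travel [78.7 -8.6 79.8] roll -0.2550839313125266
```

{"name": "apply_moves", "arguments": {"targets": [{"travel": [40, -4.3, 0], "roll": 0, "jaw": 87}, {"travel": [38.7, -4.3, 0], "roll": 0, "jaw": 87}, {"travel": [0, 0, 0], "roll": 0, "jaw": 87}, {"travel": [0, 0, 30], "roll": 0, "jaw": 87}, {"travel": [0, 0, 30], "roll": 0, "jaw": 70}, {"travel": [0, 0, 20.5], "roll": 0, "jaw": 60}, {"travel": [0, 0, 0], "roll": 0, "jaw": 50}]}}

```text
clock: 16.5
tool_pos: [0.5043, 0.0704, 0.1374]
orientation: [179.7, -0.1, -87.4]
force: [0.1, 0.8, 0.3]
opening: 0.0684
gripper_force: 0.0
```

{"name": "apply_moves", "arguments": {"targets": [{"travel": [0, 0, 0], "roll": 0, "jaw": 42}, {"travel": [0, 0, 0], "roll": 0, "jaw": 38}, {"travel": [0, 0, 0], "roll": 0, "jaw": 35}, {"travel": [0, 0, 0], "roll": 0, "jaw": 33}, {"travel": [0, 0, 0], "roll": 0, "jaw": 25}, {"travel": [0, 0, 0], "roll": 0, "jaw": 25}]}}

```text
clock: 17.1
tool_pos: [0.5065, 0.0724, 0.1411]
orientation: [-180.0, 0.0, -87.3]
force: [-2.8, 0.3, 5.7]
opening: 0.0331
gripper_force: 30.0
```

{"name": "apply_moves", "arguments": {"targets": [{"travel": [0, 0, -15], "roll": 0, "jaw": 25}, {"travel": [0, 0, -30], "roll": 0, "jaw": 25}, {"travel": [0, 0, -35], "roll": 0, "jaw": 25}, {"travel": [0, 0, -35], "roll": 0, "jaw": 25}, {"travel": [0, 0, 0], "roll": 0, "jaw": 25}]}}

```text
clock: 17.6
tool_pos: [0.5084, 0.073, 0.2598]
orientation: [-179.6, 0.1, -87.3]
force: [0.7, 0.8, -4.2]
opening: 0.0337
gripper_force: 30.0
```

```bash
python3 - <<'E'
from h import *
go([.661,.185,.255],-87)
E
```

```text
tcp [0.5084 0.073  0.2598] az -87.26 travel [-104.6 -157.8    6.2] roll -0.26170988076995627
```

{"name": "apply_moves", "arguments": {"targets": [{"travel": [-21, -31.5, 0], "roll": 0, "jaw": 25}, {"travel": [-21, -31.5, 0], "roll": 0, "jaw": 25}, {"travel": [-21, -31.5, 0], "roll": 0, "jaw": 25}, {"travel": [-21, -31.5, 0], "roll": 0, "jaw": 25}, {"travel": [-21, -31.5, 0], "roll": 0, "jaw": 25}, {"travel": [0, 0, 0], "roll": 0, "jaw": 25}, {"travel": [0, 0, 0], "roll": 0, "jaw": 25}]}}

```text
clock: 18.3
tool_pos: [0.6581, 0.1849, 0.2521]
orientation: [179.7, -0.1, -87.3]
force: [-0.9, -0.3, -4.5]
opening: 0.0339
gripper_force: 30.0
```

```bash
python3 - <<'E'
from h import *
T=pose();im=np.ascontiguousarray(ctrl.snapshot('wrist')[:,:,::-1]);cv2.imwrite('pics/w3.png',im);np.save('w3.npy',T)
h=cv2.cvtColor(im,cv2.COLOR_BGR2HSV);u,v=proj('wrist',[[.661,.101,.097]],T)[0].astype(int);print(T[:3,3].round(4),u,v)
print(h[v-64:v+65:8,u].tolist());print(h[v,u-64:u+65:8].tolist())
f=proj('wrist',(T@np.array([0,0,.127,1]))[:3],T)[0];print('foot px',f.round(0))
E
```

```text
[0.6581 0.1849 0.2521] 320 128
[[20, 87, 215], [20, 88, 209], [20, 86, 214], [14, 23, 164], [19, 23, 181], [16, 21, 184], [17, 20, 181], [11, 19, 187], [13, 22, 184], [15, 22, 187], [19, 22, 189], [18, 24, 189], [13, 22, 186], [15, 16, 156], [19, 85, 219], [20, 83, 219], [20, 87, 218]]
[[20, 86, 217], [21, 83, 224], [21, 80, 220], [13, 21, 167], [18, 24, 182], [23, 22, 182], [16, 21, 183], [17, 22, 182], [13, 22, 184], [12, 20, 187], [14, 21, 185], [17, 22, 184], [14, 21, 184], [19, 88, 201], [20, 83, 194], [19, 85, 195], [20, 80, 210]]
foot px [320. 234.]
```

```bash
python3 - <<'E'
from h import *
T=np.load('w3.npy');im=cv2.imread('pics/w3.png');h=cv2.cvtColor(im,cv2.COLOR_BGR2HSV)
m=((h[:,:,1]<45)&(h[:,:,2]>140)).astype(np.uint8);q=np.zeros_like(m);q[75:185,260:380]=m[75:185,260:380];q=cv2.morphologyEx(q,2,np.ones((3,3),np.uint8))
c=max(cv2.findContours(q,0,2)[0],key=cv2.contourArea);e,r=cv2.minEnclosingCircle(c);M=cv2.moments(c);g=[M['m10']/M['m00'],M['m01']/M['m00']]
print(np.round(e,1),r,np.round(g,1),cv2.boundingRect(c),plane('wrist',[e],.097,T).round(4),plane('wrist',[g],.097,T).round(4))
# foot of held tool: grey blob near (320,234)
q=np.zeros_like(m);q[186:275,260:380]=m[186:275,260:380];cs=[x for x in cv2.findContours(q,0,2)[0] if cv2.contourArea(x)>200]
for x in cs: print('foot?',cv2.boundingRect(x),cv2.contourArea(x))
p=plane('wrist',[e],.097,T)[0];go([p[0],p[1],.24],-87)
E
```

```text
[317.6 127. ] 42.14731979370117 [317.5 127. ] (277, 85, 82, 85) [[0.6635 0.1001 0.097 ]] [[0.6636 0.1001 0.097 ]]
foot? (272, 201, 85, 61) 2735.0
tcp [0.6578 0.1844 0.253 ] az -87.3 travel [84.4 -1.8 13.1] roll -0.3041075281780081
```

```bash
python3 - <<'E'
from h import *
T=np.load('w3.npy');im=cv2.imread('pics/w3.png');h=cv2.cvtColor(im,cv2.COLOR_BGR2HSV)
for v in(208,220,232):
    print(v,[(u,h[v,u,1],h[v,u,2]) for u in list(range(264,286,3))+list(range(345,375,3))])
for z in(.115,.129):
    w=[(T@np.array([x,y,z,1]))[:3] for x,y in((0,.029),(0,-.029),(.029,0),(-.029,0))];print(proj('wrist',w,T).round(0).tolist())
s=cv2.imread('pics/w3.png')[180:290,250:390];np.save('x.npy',s)
E
```

```text
208 [(264, np.uint8(82), np.uint8(222)), (267, np.uint8(85), np.uint8(220)), (270, np.uint8(82), np.uint8(223)), (273, np.uint8(81), np.uint8(226)), (276, np.uint8(81), np.uint8(224)), (279, np.uint8(86), np.uint8(208)), (282, np.uint8(85), np.uint8(199)), (285, np.uint8(85), np.uint8(197)), (345, np.uint8(81), np.uint8(169)), (348, np.uint8(83), np.uint8(222)), (351, np.uint8(85), np.uint8(217)), (354, np.uint8(85), np.uint8(218)), (357, np.uint8(84), np.uint8(216)), (360, np.uint8(83), np.uint8(210)), (363, np.uint8(86), np.uint8(211)), (366, np.uint8(87), np.uint8(213)), (369, np.uint8(84), np.uint8(216)), (372, np.uint8(86), np.uint8(220))]
220 [(264, np.uint8(84), np.uint8(218)), (267, np.uint8(84), np.uint8(219)), (270, np.uint8(82), np.uint8(224)), (273, np.uint8(17), np.uint8(170)), (276, np.uint8(11), np.uint8(169)), (279, np.uint8(13), np.uint8(171)), (282, np.uint8(15), np.uint8(172)), (285, np.uint8(15), np.uint8(172)), (345, np.uint8(12), np.uint8(169)), (348, np.uint8(12), np.uint8(170)), (351, np.uint8(15), np.uint8(169)), (354, np.uint8(158), np.uint8(192)), (357, np.
[... 299 characters left out ...]
int8(83), np.uint8(221)), (273, np.uint8(82), np.uint8(226)), (276, np.uint8(83), np.uint8(221)), (279, np.uint8(86), np.uint8(220)), (282, np.uint8(87), np.uint8(209)), (285, np.uint8(15), np.uint8(168)), (345, np.uint8(15), np.uint8(170)), (348, np.uint8(9), np.uint8(168)), (351, np.uint8(13), np.uint8(171)), (354, np.uint8(13), np.uint8(172)), (357, np.uint8(103), np.uint8(166)), (360, np.uint8(157), np.uint8(190)), (363, np.uint8(150), np.uint8(190)), (366, np.uint8(146), np.uint8(196)), (369, np.uint8(146), np.uint8(198)), (372, np.uint8(149), np.uint8(197))]
[[358.0, 238.0], [283.0, 238.0], [320.0, 201.0], [320.0, 273.0]]
[[356.0, 234.0], [284.0, 234.0], [320.0, 198.0], [320.0, 267.0]]
```

The held foot spans columns 284–356 at row 232, which centres on 320, so it is aligned with the gripper and upright. The cap centre is at (0.6635, 0.1001). Moving over it.

{"name": "apply_moves", "arguments": {"targets": [{"travel": [25, -0.5, 0], "roll": 0, "jaw": 25}, {"travel": [30, -0.5, 0], "roll": 0, "jaw": 25}, {"travel": [20, -0.5, 0], "roll": 0, "jaw": 25}, {"travel": [9.4, -0.3, 0], "roll": 0, "jaw": 25}, {"travel": [0, 0, 0], "roll": 0, "jaw": 25}, {"travel": [0, 0, 10], "roll": 0, "jaw": 25}, {"travel": [0, 0, 8], "roll": 0, "jaw": 25}, {"travel": [0, 0, 0], "roll": 0, "jaw": 25}]}}

```text
clock: 19.15
tool_pos: [0.6633, 0.1009, 0.2349]
orientation: [179.8, -0.0, -87.3]
force: [-0.6, 1.1, -5.1]
opening: 0.0338
gripper_force: 30.0
```

```bash
python3 - <<'E'
from h import *
go([.6635,.1001,.226],-87);print(ctrl.get_obs()['force'])
E
```

```text
tcp [0.6633 0.1009 0.2349] az -87.27 travel [ 0.8 -0.2  8.9] roll -0.26683215976350994
[-0.62399756  1.10649858 -5.07571578]
```

{"name": "apply_moves", "arguments": {"targets": [{"travel": [0.6, 0, 2], "roll": 0, "jaw": 25}, {"travel": [0, 0, 2], "roll": 0, "jaw": 25}, {"travel": [0, 0, 1.5], "roll": 0, "jaw": 25}, {"travel": [0, 0, 1.5], "roll": 0, "jaw": 25}, {"travel": [0, 0, 1], "roll": 0, "jaw": 25}, {"travel": [0, 0, 1], "roll": 0, "jaw": 25}, {"travel": [0, 0, 1], "roll": 0, "jaw": 25}]}}

```text
clock: 19.85
tool_pos: [0.6646, 0.0997, 0.2274]
orientation: [-180.0, 0.0, -87.3]
force: [0.5, -0.6, -5.2]
opening: 0.0334
gripper_force: 30.0
```

{"name": "apply_moves", "arguments": {"targets": [{"travel": [0, 0, 1], "roll": 0, "jaw": 25}, {"travel": [0, 0, 1], "roll": 0, "jaw": 25}, {"travel": [0, 0, 1], "roll": 0, "jaw": 25}, {"travel": [0, 0, 1], "roll": 0, "jaw": 25}]}}

```text
clock: 20.25
tool_pos: [0.6649, 0.0996, 0.2248]
orientation: [-179.9, -0.0, -87.3]
force: [-3.5, 0.2, 7.2]
opening: 0.0334
gripper_force: 30.0
```

{"name": "apply_moves", "arguments": {"targets": [{"travel": [0, 0, 1], "roll": 0, "jaw": 25}, {"travel": [0, 0, 1], "roll": 0, "jaw": 25}, {"travel": [0, 0, 1], "roll": 0, "jaw": 25}]}}

```text
clock: 20.55
tool_pos: [0.6654, 0.0996, 0.2236]
orientation: [-179.8, -0.0, -87.3]
force: [-4.9, -0.6, 15.9]
opening: 0.0331
gripper_force: 30.0
```

{"name": "apply_moves", "arguments": {"targets": [{"travel": [0, 0, 1], "roll": 0, "jaw": 25}, {"travel": [0, 0, 1], "roll": 0, "jaw": 25}]}}

```text
clock: 20.75
tool_pos: [0.6653, 0.0998, 0.2206]
orientation: [-179.8, 0.0, -87.3]
force: [-0.7, 0.7, 3.7]
opening: 0.0332
gripper_force: 30.0
```

{"name": "apply_moves", "arguments": {"targets": [{"travel": [0, 0, 1], "roll": 0, "jaw": 25}, {"travel": [0, 0, 1], "roll": 0, "jaw": 25}]}}

```text
clock: 20.95
tool_pos: [0.664, 0.0998, 0.2154]
orientation: [179.9, 0.0, -87.3]
force: [0.3, 0.3, -4.4]
opening: 0.0334
gripper_force: 30.0
```

{"name": "apply_moves", "arguments": {"targets": [{"travel": [0, 0, 1], "roll": 0, "jaw": 25}, {"travel": [0, 0, 1], "roll": 0, "jaw": 25}, {"travel": [0, 0, 0], "roll": 0, "jaw": 25}]}}

```text
clock: 21.25
tool_pos: [0.6643, 0.0998, 0.2147]
orientation: [180.0, -0.0, -87.3]
force: [-3.2, 0.9, 3.8]
opening: 0.0333
gripper_force: 30.0
```

{"name": "apply_moves", "arguments": {"targets": [{"travel": [0, 0, 1], "roll": 0, "jaw": 25}, {"travel": [0, 0, 1], "roll": 0, "jaw": 25}]}}

```text
clock: 21.45
tool_pos: [0.6646, 0.0999, 0.2145]
orientation: [-179.9, -0.0, -87.3]
force: [-7.9, 2.2, 15.9]
opening: 0.0338
gripper_force: 30.0
```

{"name": "apply_moves", "arguments": {"targets": [{"travel": [0, 0, 1], "roll": 0, "jaw": 25}, {"travel": [0, 0, 0.5], "roll": 0, "jaw": 25}, {"travel": [0, 0, 0], "roll": 0, "jaw": 25}]}}

```text
clock: 21.75
tool_pos: [0.6649, 0.0999, 0.2145]
orientation: [-179.8, 0.0, -87.2]
force: [-8.6, 1.7, 18.3]
opening: 0.0336
gripper_force: 30.1
```

It clicked: the force rose to about 20 N net, dropped, and then met the rigid rim after about 11–12 mm. Lifting off and moving back towards the pad, then checking the cap from the view I used before.

{"name": "apply_moves", "arguments": {"targets": [{"travel": [0, 0, -3], "roll": 0, "jaw": 25}, {"travel": [0, 0, -5], "roll": 0, "jaw": 25}, {"travel": [0, 0, -15], "roll": 0, "jaw": 25}, {"travel": [0, 0, -25], "roll": 0, "jaw": 25}, {"travel": [-28, 0.5, 0], "roll": 0, "jaw": 25}, {"travel": [-28, 0.5, 0], "roll": 0, "jaw": 25}, {"travel": [-28, 0.5, 0], "roll": 0, "jaw": 25}, {"travel": [0, 0, 0], "roll": 0, "jaw": 25}, {"travel": [0, 0, 0], "roll": 0, "jaw": 25}]}}

```text
clock: 22.65
tool_pos: [0.6588, 0.1841, 0.2577]
orientation: [179.9, -0.0, -87.2]
force: [-0.4, 0.1, -4.4]
opening: 0.0336
gripper_force: 30.0
```

```bash
python3 - <<'E'
from h import *
def meas(T,im):
    h=cv2.cvtColor(im,cv2.COLOR_BGR2HSV);m=((h[:,:,1]<45)&(h[:,:,2]>140)).astype(np.uint8);q=np.zeros_like(m);q[75:185,260:380]=m[75:185,260:380];q=cv2.morphologyEx(q,2,np.ones((3,3),np.uint8))
    c=max(cv2.findContours(q,0,2)[0],key=cv2.contourArea);e,r=cv2.minEnclosingCircle(c);return T[2,3],e,r,cv2.boundingRect(c),cv2.fitEllipse(c)
print(meas(np.load('w3.npy'),cv2.imread('pics/w3.png')))
T=pose();im=np.ascontiguousarray(ctrl.snapshot('wrist')[:,:,::-1]);cv2.imwrite('pics/w4.png',im);print(meas(T,im))
# scene view: cap upper edge row vs predictions
im=np.ascontiguousarray(ctrl.snapshot('scene')[:,:,::-1]);cv2.imwrite('pics/s4.png',im)
for f in('scene0','s4'):
    h=cv2.cvtColor(cv2.imread(f'pics/{f}.png'),cv2.COLOR_BGR2HSV);print(f,[(v,int(h[v,284,1]),int(h[v,284,2])) for v in range(272,312,2)])
print([proj('scene',[[.6635,.1001,z]])[0].round(1).tolist() for z in(.097,.085)])
go([.4975,.061,.255],-87)
E
```

```text
(np.float64(0.2521038072418301), (317.5623779296875, 127.00679779052734), 42.14731979370117, (277, 85, 82, 85), ((317.4979248046875, 126.95152282714844), (76.81604766845703, 79.9627914428711), 179.7467041015625))
(np.float64(0.25769726815605853), (318.5, 129.5), 39.65485763549805, (281, 90, 77, 80), ((318.8194274902344, 129.34226989746094), (72.95857238769531, 75.4007797241211), 2.0381593704223633))
scene0 [(272, 140, 126), (274, 111, 108), (276, 29, 123), (278, 32, 118), (280, 34, 121), (282, 34, 121), (284, 36, 122), (286, 30, 120), (288, 32, 121), (290, 34, 121), (292, 28, 118), (294, 37, 104), (296, 52, 74), (298, 33, 116), (300, 138, 148), (302, 151, 105), (304, 149, 106), (306, 149, 106), (308, 144, 106), (310, 141, 107)]
s4 [(272, 147, 128), (274, 108, 113), (276, 86, 180), (278, 89, 183), (280, 46, 133), (282, 31, 125), (284, 34, 127), (286, 33, 125), (288, 30, 126), (290, 31, 122), (292, 25, 121), (294, 27, 125), (296, 29, 123), (298, 29, 114), (300, 44, 75), (302, 124, 97), (304, 141, 112), (306, 140, 115), (308, 139, 114), (310, 139, 112)]
[[283.8, 283.7], [284.0, 288.2]]
tcp [0.659  0.183  0.2582] az -87.32 travel [114.3 167.1   3.4] roll -0.31592472374674685
```

The cap's rim in the scene dropped about 4.5 rows, from 276 to 280.5. That equals 12 mm; the plug gap is gone and the ellipse shape is unchanged, so it is home and level. Returning the tool to the pad.

{"name": "apply_moves", "arguments": {"targets": [{"travel": [19, 27.8, 0], "roll": 0, "jaw": 25}, {"travel": [19, 27.8, 0], "roll": 0, "jaw": 25}, {"travel": [19, 27.8, 0], "roll": 0, "jaw": 25}, {"travel": [19, 27.8, 0], "roll": 0, "jaw": 25}, {"travel": [19, 27.8, 0], "roll": 0, "jaw": 25}, {"travel": [19, 27.8, 0], "roll": 0, "jaw": 25}, {"travel": [0, 0, 30], "roll": 0, "jaw": 25}, {"travel": [0, 0, 40], "roll": 0, "jaw": 25}, {"travel": [0, 0, 30], "roll": 0, "jaw": 25}, {"travel": [0, 0, 0], "roll": 0, "jaw": 25}]}}

```text
clock: 23.75
tool_pos: [0.495, 0.0599, 0.1554]
orientation: [179.6, -0.1, -87.4]
force: [-1.1, 0.5, -4.4]
opening: 0.0336
gripper_force: 30.0
```

{"name": "apply_moves", "arguments": {"targets": [{"travel": [0, 0, 4], "roll": 0, "jaw": 25}, {"travel": [0, 0, 3], "roll": 0, "jaw": 25}, {"travel": [0, 0, 2], "roll": 0, "jaw": 25}, {"travel": [0, 0, 2], "roll": 0, "jaw": 25}, {"travel": [0, 0, 0], "roll": 0, "jaw": 25}]}}

```text
clock: 24.25
tool_pos: [0.4979, 0.062, 0.1482]
orientation: [-180.0, 0.0, -87.3]
force: [-0.0, 0.2, -4.5]
opening: 0.0334
gripper_force: 30.0
```

{"name": "apply_moves", "arguments": {"targets": [{"travel": [0, 0, 2], "roll": 0, "jaw": 25}, {"travel": [0, 0, 2], "roll": 0, "jaw": 25}, {"travel": [0, 0, 1], "roll": 0, "jaw": 25}, {"travel": [0, 0, 1], "roll": 0, "jaw": 25}, {"travel": [0, 0, 1], "roll": 0, "jaw": 25}, {"travel": [0, 0, 0], "roll": 0, "jaw": 25}]}}

```text
clock: 24.85
tool_pos: [0.498, 0.062, 0.1419]
orientation: [-180.0, 0.0, -87.3]
force: [-4.2, 1.2, 6.5]
opening: 0.0338
gripper_force: 30.0
```

{"name": "apply_moves", "arguments": {"targets": [{"travel": [0, 0, -0.7], "roll": 0, "jaw": 30}, {"travel": [0, 0, 0], "roll": 0, "jaw": 36}, {"travel": [0, 0, 0], "roll": 0, "jaw": 50}, {"travel": [0, 0, 0], "roll": 0, "jaw": 75}, {"travel": [0, 0, 0], "roll": 0, "jaw": 87}, {"travel": [0, 0, 0], "roll": 0, "jaw": 87}, {"travel": [0, 0, -20], "roll": 0, "jaw": 87}, {"travel": [0, 0, -35], "roll": 0, "jaw": 87}, {"travel": [0, 0, -40], "roll": 0, "jaw": 87}]}}

```text
clock: 25.75
tool_pos: [0.4971, 0.0615, 0.2368]
orientation: [179.9, -0.1, -87.3]
force: [1.5, 0.3, 1.1]
opening: 0.0843
gripper_force: 0.0
```

{"name": "apply_moves", "arguments": {"targets": [{"travel": [-40, 0, 0], "roll": 0, "jaw": 87}, {"travel": [-40, 0, 0], "roll": 0, "jaw": 87}, {"travel": [0, 0, 0], "roll": 0, "jaw": 87}, {"travel": [0, 0, 0], "roll": 0, "jaw": 87}, {"travel": [0, 0, 0], "roll": 0, "jaw": 87}]}}

```text
clock: 26.25
tool_pos: [0.4939, 0.1414, 0.2364]
orientation: [180.0, -0.0, -87.3]
force: [0.1, -1.3, -1.1]
opening: 0.0868
gripper_force: 0.0
```

```bash
python3 - <<'E'
from h import *
T=pose();im=np.ascontiguousarray(ctrl.snapshot('wrist')[:,:,::-1]);h=cv2.cvtColor(im,cv2.COLOR_BGR2HSV)
u,v=proj('wrist',[[.498,.062,.158]],T)[0].astype(int);m=((h[:,:,0]<18)&(h[:,:,1]>110)&(h[:,:,2]<112)).astype(np.uint8);q=np.zeros_like(m);q[max(0,v-50):v+50,u-50:u+50]=m[max(0,v-50):v+50,u-50:u+50]
c=max(cv2.findContours(q,0,2)[0],key=cv2.contourArea);e,r=cv2.minEnclosingCircle(c);print(e,r,plane('wrist',[e],.158,T).round(4),ctrl.get_obs()['force'].round(1),T[:3,3].round(3))
im=np.ascontiguousarray(ctrl.snapshot('scene')[:,:,::-1]);h=cv2.cvtColor(im,cv2.COLOR_BGR2HSV)
a,b=proj('scene',[[.498,.062,.158],[.498,.062,.012]]).round(1);print(a,b)
for vv in range(int(a[1])+3,int(b[1])-4,8):
    row=h[vv,320:365];print(vv,[320+i for i in range(45) if row[i,2]<112][::50] , [320+i for i in range(45) if row[i,2]<112][-1:])
E
```

```text
(320.7523498535156, 128.1315155029297) 27.29389762878418 [[0.497  0.0624 0.158 ]] [-0.2 -0.2 -0.4] [0.494 0.141 0.236]
[341.4 229.4] [340.  282.3]
232 [335] [349]
240 [334] [349]
248 [337] [346]
256 [337] [344]
264 [337] [345]
272 [337] [344]
```

The tool stands upright at the pad centre: its columns run vertically and the knob top is within 1 mm of where I released it. The gripper is clear, so I'm handing the job in.

```bash
python3 -c "
from plant import ctrl
print(ctrl.close_job())"
```

```text
the job is handed in; nothing more can be done
None
```

The proud cap is snapped home level, the seating tool stands upright and released on the pad, and the job is handed in at about 26 s of the 64 s allowed; to stand the tool up the first time, I tipped its foot against the pad's edge and let it lean lightly on the gripper body.

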